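Unhitch a trailer coupling and hold the tongue up for greasing

ROBOT

A 6-joint arm with a two-finger parallel gripper is mounted at the origin on a cart in front of the work surface, level with it; the furniture and walls round the work are solid. World frame = base frame: x ahead of the robot, y to its left, z up, the work surface at z = 0. Lengths are in mm, angles in rad, forces in N, time in s.
With the tool pointing down it reaches from about 400 to 925 mm from the base axis. Payload 12.5 kg.
Tool frame: the origin (TCP) lies midway between the tips of the shut fingers; the grasp point (between the pads) lies 19 mm behind it; z points along the fingers, y is the line along which they close (so a half turn about z gives the same grasp; the last joint's range is limited). The gripper opens to 95 mm and grips with 3 to 60 N. Pads are 20 mm wide; open, the fingers measure 119 mm over their backs; the gripper's body (75 mm by 180 mm) begins 59 mm behind the grasp point.
Start: joints at [-1.456, 0.491, 1.559, -0, 1.092, -0.106], TCP at [136.903, -609.84, 214.661] pointing down, gripper open.
Joint ranges: [-3.1, 3.1], [-0.84, 2.19], [0.05, 2.79], [-1.13, 4.28], [0.06, 2.93], [-2.69, 2.69]. Speed limits (rad/s): [2.22, 2.22, 2.79, 3.14, 3.14, 3.14].

INTERFACE

Orientations are given as [roll, pitch, yaw] about the fixed x, y, z axes, in that order (R = Rz(yaw) Ry(pitch) Rx(roll)).
In Python, from cell import * gives the robot as it stands. The module is installed in compiled form; this text tells all that it offers.
- The arm moves only by the tool arm_command, never from a script. Its arguments are lists of equal length, an entry for each row: "delta_pos": the shift along the world's x, y, z in units of 250 mm (1.0 is 250 mm), a list of three; "delta_rot": the turn, a rotation vector about the world's x, y, z in units of 90 degrees (1.0 is 90 degrees), a list of three; "claw": the closure, from 0 (fully open) to 1 (shut). In form: {"delta_pos": [[tx, ty, tz], ...], "delta_rot": [[wx, wy, wz], ...], "claw": [claw, ...]}. A call has exactly 5 rows; each row is the pose to reach, as a shift and turn from the pose commanded when the call began; what a row does not reach only later rows make up. A row lasts 1/12 s, in which the tool goes at most 41.7 mm and 7.16 degrees, less where a joint would pass 70% of its speed; a pose out of reach is approached as far as the arm can. A call with a number of a shift or a turn outside -1 to 1 is refused whole. A call with a gripper value outside its range is refused whole. The fingers move at their own pace and stop on an object; the grip force is fixed at half the most. Time passes only in rows, so rows that repeat a pose let the fingers close, or fill a call up. It gives the time, the measured TCP pose, the force, the opening and the grip force at its end, in the units of the state.
- state(): the state, without advancing time (a new reading comes with each control period).
- read_camera(name): name is "scene" or "top" or "wrist"; returns the picture (400x640x3 uint8, red, green, blue); there is no depth.
- calibration(name): a dict with "camera_matrix" (3x3 intrinsics, pixels), "k1" (the pictures are not rectified: a ray, as slopes to the right and down, at radius r is drawn at 1 + k1 r^2 times it, then the intrinsics apply), "T" (4x4, takes a point from camera to world coordinates). Camera axes: x right, y down, z forward; pixel columns grow to the right and rows downward; lengths in mm; the calibration is good to about 2 mm. A picture is of the moment at which its call begins: read the wrist's pose just before it. calibration takes no time and is no camera call; for the wrist camera it gives the pose at the moment of the call.
- job_done(): hands the job in; it is judged then, once.
The state is a dict: "t": time; "joints": joint angles; "qvel": joint speeds; "tau": joint torques, N m; "eef_pos": TCP position; "tcp_rot": TCP orientation; "ft_force": force on the tool from outside, world axes, zero at the start; "moment": the same for the moment, N m; "opening": opening from 0.0 (shut) to 1.0 (fully open); "grip_force": force on a finger pad.
Only numpy, scipy, OpenCV 4.12 (cv2) and the standard library are available. Lean on these libraries where they do the work, as an engineer would, in place of code of your own. Each camera call takes 0.05 s, during which the arm holds its last target. There are 200 camera calls.

TASK

The trailer coupling on the bench stand is to be greased. Without forcing anything, draw the safety pin and put it in the steel dish, then pull the coupling's spring latch sideways as far as it goes, still on the ball, and, keeping it pulled, lift the tongue off its ball by the latch grip. Finish holding the tongue roughly level above the ball, with at least 80 mm of lift, so that I can get at the ball; do not let go of it, and leave the tube, the pliers and the tape where they lie.

Things in the scene. Friction and masses are not known exactly. Their poses are not given: they have to be found in the camera images.
- stand: Fixed bench stand, dark steel: base plate 290 x 100 x 10 mm. Origin on the bench top straight under the ball; its x runs along the plate to the saddle, z up. A round neck (14 mm thick) carries the ball; a saddle (floor 60 mm above the bench, 50 mm wide, cheeks to 68 mm) 185 mm along x carries the rear of the tongue.
- ball (a point): Centre of the 32 mm steel ball of the stand, 75 mm above the bench; axes as the stand's.
- tongue: Loose tongue stub, 0.55 kg with its latch: grey round socket (47 mm across) over the ball, then a grey neck, a collar and a 30 mm square aluminium tube ending in the saddle. x along the tube away from the ball, z up, y = the way the latch is pulled. Origin: socket's centre = ball's centre while seated. Centre of mass 40 mm along x.
- socket (a point): Centre of the socket, the tongue's origin; axes as the tongue's. The socket's rim is 7 mm lower, so the ball is free after about 25 mm of lift. The tube ends 214 mm from here along x.
- latch (a joint): Latch travel in m along the tongue's +y (the side where its flat steel web runs down past the socket): 0 = latched, 0.022 = rigid stop. Spring 5 N at 0, 10 N at the stop; it closes when let go. A fork holds the ball from below up to 0.016. The pin blocks it. Off the ball, the spring may close the latch and shift the tongue up to 22 mm sideways: harmless.
- latch_grip (a point): Centre of the latch's black upright grip: 34 mm along the tongue's x, 14 mm thick along its y, 40 mm tall. Moves with the latch. Latched: 22 mm from the ball along the tongue's x, 58 mm above the ball's centre. It stands on a flat steel plate, whose top is 20 mm below this point. Pinched firmly across the 14 mm (60 N or more) it carries the tongue.
- pin: Loose steel safety pin, 43 mm long, 40 g, upright in an 11 mm hole 80 mm from the ball along the tongue's x; draws straight up. Origin under its head (on the latch plate, 38 mm above the ball's centre), z towards the head. Head: 15 mm round, 23 mm tall, foot flange 18 mm; shank: 8 mm round, 20 mm long.
- pin_head (a point): Middle of the pin's head, 12 mm above the pin's origin.
- dish: Loose round steel parts dish, 124 mm across, 28 mm high, 0.3 kg. Origin under its centre; inner floor 9 mm above the bench, 94 mm across.
- grease_tube: Red and white squeeze tube of grease, 169 x 54 x 36 mm, a bystander. Origin under its middle.
- red_pliers: Pliers with red handles, 177 x 59 x 13 mm, a bystander. Origin under its middle.
- black_tape: Roll of black tape, 58 mm across, 19 mm high, a bystander. Origin under its middle.

How it is judged:
By the outcome, as a careful person would: the job done as asked, in the order asked, and still so for the second after the job is handed in, while the arm keeps its last pose, push and grip.
It also fails if it takes over 51 s, if anything falls off the work surface, if the arm or the gripper's body presses on something with over 40 N, if the wrist force passes 120 N, or if a joint passes its speed limit or range.

## Working session

There is one attempt and no reset: what is moved stays moved. The work goes in short steps, Python scripts to look and compute and a tool call to move; the robot and the scene stay as the last step left them, time stands still between calls to the robot, and variables do not carry over. Pictures are saved under pics/ and viewed, at most 10 in all, crops included, and the job is handed in when it is done.

Besides the shell and the picture viewer there is one more tool, called after ">>>" as name(argument=value, ...), one argument or row to a line, values as JSON. arm_command: Moves the arm, as the interface text tells. Shifts and turns lie within -1 to 1; 1 stands for 250 mm of shift or 90 degrees of turn. Its arguments: {"type":"object","properties":{"delta_pos":{"type":"array"},"delta_rot":{"type":"array"},"claw":{"type":"array"}},"required":["delta_pos","delta_rot","claw"]}

```bash
mkdir -p pics; python3 - <<'E'
from cell import *
import cv2
s=state();print(s)
for n in("scene","top"):
    cv2.imwrite(f"pics/{n}0.png",read_camera(n)[...,::-1]);c=calibration(n);print(n,c)
E
```

```text
{'t': 0.0, 'joints': array([-1.45560583e+00,  4.91556475e-01,  1.55949752e+00, -9.09197008e-06,
        1.09167003e+00, -1.05602068e-01]), 'qvel': array([-0.00035435, -0.00190513,  0.00054522, -0.00224389,  0.00270433,
        0.00097354]), 'tau': array([ 1.15083541e-03, -6.12657809e+01, -2.58178246e+01,  6.93065068e-02,
        4.82994388e-02, -1.27278518e-04]), 'eef_pos': array([ 136.86557678, -609.56355313,  214.04710704]), 'tcp_rot': array([-3.14046674e+00, -1.11234609e-04,  2.20796696e-01]), 'ft_force': array([-0.11049825, -1.02892458,  0.77586234]), 'moment': array([ 0.02332851, -0.01885918,  0.0180094 ]), 'grip_force': 0.0, 'opening': 1.0018433067771344}
scene {'camera_matrix': array([[405.18809765,   0.        , 317.89357245],
       [  0.        , 405.18809765, 203.36291668],
       [  0.        ,   0.        ,   1.        ]]), 'k1': -0.08684948241381052, 'T': array([[-7.14602643e-01, -5.09206202e-01,  4.79637474e-01,
         1.74418314e+02],
       [-6.99482161e-01,  5.12072566e-01, -4.98504157e-01,
         5.24130491e+02],
       [ 8.23221597e-03, -6.91730245e-01, -7.22109063e-01,
         8.36704597e+02],
       [ 0.00000000e+00,  0.00000000e+00,  0.00000000e+00,
         1.00000000e+00]])}
top {'camera_matrix': array([[408.26915749,   0.        , 321.37193324],
       [  0.        , 408.26915749, 192.265784  ],
       [  0.        ,   0.        ,   1.        ]]), 'k1': -0.040078466005171585, 'T': array([[-1.23693494e-02, -9.82365222e-01,  1.86562507e-01,
         4.36811838e+02],
       [-9.99923422e-01,  1.22244111e-02, -1.92732069e-03,
         1.57693146e+00],
       [-3.87283970e-04, -1.86572060e-01, -9.82441203e-01,
         1.12215326e+03],
       [ 0.00000000e+00,  0.00000000e+00,  0.00000000e+00,
         1.00000000e+00]])}
```

View pics/top0.png

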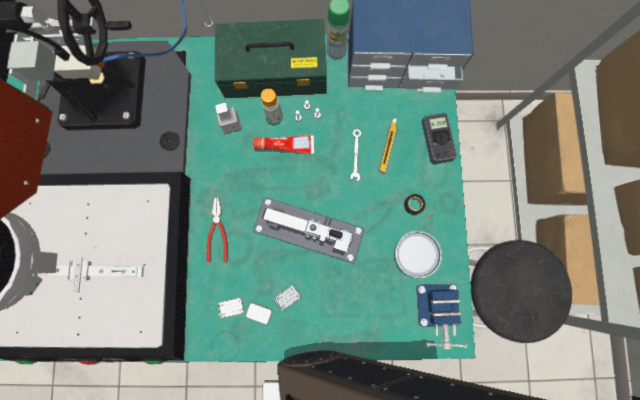

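View pics/scene0.png

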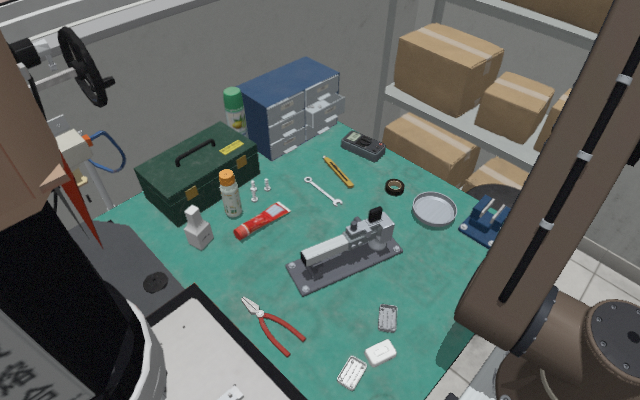

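The top view shows the stand at about (310,231) with the ball end to the right, the dish at (418,254) and the tape at (415,204). In the scene view the black grip is at about (376,214) and the dish at (434,210). Next I'll enlarge the coupling.

```bash
python3 - <<'E'
import cv2,numpy as np
a=cv2.imread("pics/top0.png")[190:270,245:375];b=cv2.imread("pics/scene0.png")[195:300,275:415]
a=cv2.resize(a,(780,480),interpolation=cv2.INTER_CUBIC)
b=cv2.resize(b,(784,588),interpolation=cv2.INTER_CUBIC)
cv2.imwrite("pics/a.png",a);cv2.imwrite("pics/b.png",b)
E
```

```text
(no output)
```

View pics/a.png

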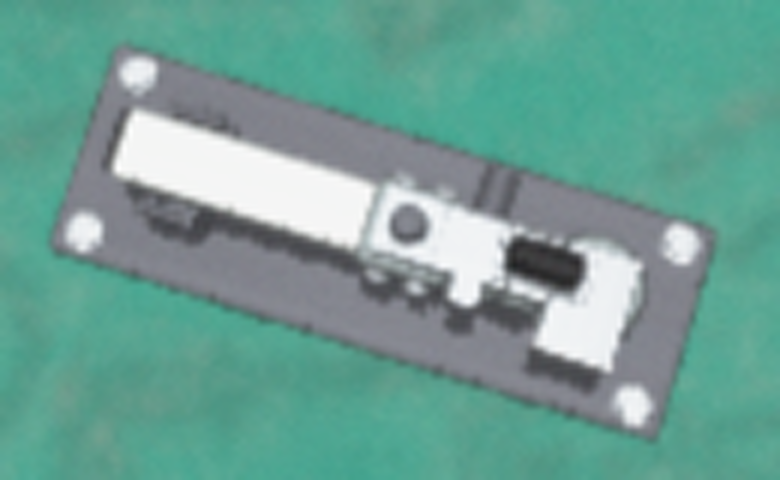

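View pics/b.png

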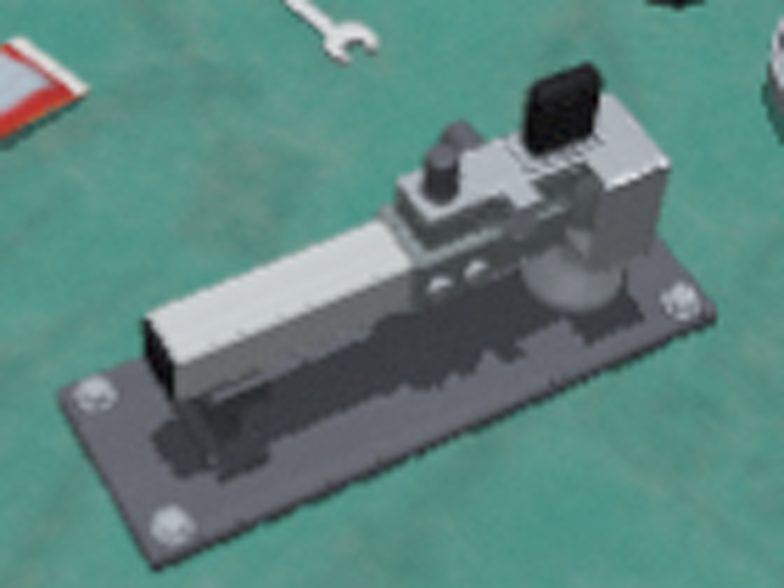

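The crops show the tongue's x pointing left, towards world +y. The web, and so the pull direction, points down in the top image, towards world -x. In the full pictures, the pin head top is at top (313,227.3) and scene (354,222.5), and the grip is at top (335.8,233.7) and scene (375.4,214.3).

```bash
cat > h.py <<'E'
from cell import *
import cv2,numpy as np
def ray(n,p,c=None):
    c=c or calibration(n)
    d=np.array(p,float).reshape(-1,1,2)
    u=cv2.undistortPoints(d,c["camera_matrix"],np.array([c["k1"],0,0,0,0.])).reshape(-1,2)
    v=np.c_[u,np.ones(len(u))]@c["T"][:3,:3].T
    return c["T"][:3,3],v
def plane(n,p,z,c=None):
    o,v=ray(n,p,c);return o+v*((z-o[2])/v[:,2:])
def tri(p1,p2,n1="top",n2="scene"):
    o1,v1=ray(n1,p1);o2,v2=ray(n2,p2);r=[]
    for a,b in zip(v1,v2):
        k=np.linalg.lstsq(np.c_[a,-b],o2-o1,rcond=None)[0];P,Q=o1+a*k[0],o2+b*k[1]
        r.append(np.r_[(P+Q)/2,np.linalg.norm(P-Q)])
    return np.array(r)
E
python3 - <<'E'
from h import *
np.set_printoptions(precision=1,suppress=True)
cr=np.array([[123,45],[715,228],[657,437],[53,250]])/6+[245,190]
P=plane("top",cr,10);print(P)
e=(P[0]+P[3]-P[1]-P[2])/2;print("yaw",np.arctan2(e[1],e[0]),np.linalg.norm(e),P.mean(0))
print("pinTop@136",plane("top",[(313,227.3)],136),"scene",plane("scene",[(354.1,222)],136))
g=[(335.8,233.7)];print("grip@150",plane("top",g,148))
print(tri([(313,227.3),(335.8,233.7)],[(354.1,222.7),(375.4,214.3)]))
# masks
for n,roi in(("top",(220,250,320,350)),("scene",(200,228,362,388))):
    im=cv2.imread(f"pics/{n}0.png");r=im[roi[0]:roi[1],roi[2]:roi[3]].max(2)<48
    k,l,st,ce=cv2.connectedComponentsWithStats(r.astype(np.uint8));i=1+st[1:,4].argmax();print(n,st[i],ce[i]+[roi[2],roi[0]])
    pts=np.argwhere(l==i)[:,::-1].astype(np.float32);print(cv2.minAreaRect(pts))
# dish: ellipse of rim at z=28
for n,roi in(("top",(225,285,385,450)),("scene",(185,235,405,462))):
    im=cv2.imread(f"pics/{n}0.png")[roi[0]:roi[1],roi[2]:roi[3]]
    s=cv2.cvtColor(im,cv2.COLOR_BGR2HSV)[...,1]<60
    cs=cv2.findContours(s.astype(np.uint8),0,1)[0];c=max(cs,key=cv2.contourArea)
    E=cv2.fitEllipse(c);print(n,E,plane(n,[np.array(E[0])+[roi[2],roi[0]]],20))
E
```

```text
[[ 635.2  154.2   10. ]
 [ 547.3 -116.2   10. ]
 [ 453.8  -87.3   10. ]
 [ 540.9  184.9   10. ]]
yaw 1.258755259555944 285.0565507540899 [544.3  33.9  10. ]
pinTop@136 [[538.  21. 136.]] scene [[539.4  24.1 136. ]]
grip@150 [[520.8 -33.5 148. ]]
[[539.6  21.6 130.9   2.3]
 [522.5 -34.1 129.9   0.1]]
top [10 13 10  4 11] [334.1 234.8]
((14.350000381469727, 14.949999809265137), (9.486830711364746, 0.9486832022666931), 18.43494987487793)
scene [  7   7  13  15 145] [375.  214.2]
((13.0, 14.0), (14.0, 12.0), 90.0)
top ((32.903072357177734, 29.108491897583008), (45.783512115478516, 47.03654861450195), 137.1511993408203) [[ 474.3 -257.1   20. ]]
scene ((29.070878982543945, 23.635818481445312), (33.96286392211914, 44.807865142822266), 105.54556274414062) [[ 473.1 -253.4   20. ]]
```

The measurements agree. Grip to pin comes out at 57 mm against 58 expected, the yaw is about 1.26, the pin is at about (539,22), the grip at (521,-34) and the dish at (474,-255). The tool at yaw 1.26 closes along the tongue's y, which suits both the pin and the grip. Next I'll move above the pin.

>>> arm_command(
  delta_pos=[
    [0.08, 0.126, 0],
    [0.16, 0.253, 0],
    [0.24, 0.38, 0],
    [0.32, 0.505, 0],
    [0.402, 0.632, 0],
  ],
  delta_rot=[
    [0, 0, 0.033],
    [0, 0, 0.066],
    [0, 0, 0.1],
    [0, 0, 0.133],
    [0, 0, 0.166],
  ],
  claw=[0.2, 0.4, 0.4, 0.4, 0.4],
)

```text
t: 0.52
eef_pos: [237.9, -450.2, 214.4]
tcp_rot: [-3.141, -0.0, 0.484]
ft_force: [0.3, -0.7, 0.2]
opening: 0.709
grip_force: 0.0
```

>>> arm_command(
  delta_pos=[
    [0.08, 0.126, 0],
    [0.16, 0.253, 0],
    [0.24, 0.38, 0],
    [0.32, 0.505, 0],
    [0.402, 0.632, 0],
  ],
  delta_rot=[
    [0, 0, 0.033],
    [0, 0, 0.066],
    [0, 0, 0.1],
    [0, 0, 0.133],
    [0, 0, 0.166],
  ],
  claw=[0.4, 0.4, 0.4, 0.4, 0.4],
)

```text
t: 0.93
eef_pos: [338.4, -292.2, 214.6]
tcp_rot: [-3.142, 0.0, 0.745]
ft_force: [1.3, -0.1, -0.3]
opening: 0.597
grip_force: 0.0
```

>>> arm_command(
  delta_pos=[
    [0.08, 0.126, 0],
    [0.16, 0.253, 0],
    [0.24, 0.38, 0],
    [0.32, 0.505, 0],
    [0.402, 0.632, 0],
  ],
  delta_rot=[
    [0, 0, 0.033],
    [0, 0, 0.066],
    [0, 0, 0.1],
    [0, 0, 0.133],
    [0, 0, 0.166],
  ],
  claw=[0.4, 0.4, 0.4, 0.4, 0.4],
)

```text
t: 1.35
eef_pos: [438.9, -134.0, 214.6]
tcp_rot: [-3.142, 0.0, 1.006]
ft_force: [0.0, -0.4, -0.1]
opening: 0.597
grip_force: 0.0
```

>>> arm_command(
  delta_pos=[
    [0.08, 0.126, 0],
    [0.16, 0.253, 0],
    [0.24, 0.38, 0],
    [0.32, 0.505, 0],
    [0.402, 0.632, 0],
  ],
  delta_rot=[
    [0, 0, 0.033],
    [0, 0, 0.066],
    [0, 0, 0.1],
    [0, 0, 0.133],
    [0, 0, 0.166],
  ],
  claw=[0.4, 0.4, 0.4, 0.4, 0.4],
)

```text
t: 1.77
eef_pos: [539.4, 24.1, 214.5]
tcp_rot: [-3.141, 0.0, 1.267]
ft_force: [0.9, -0.5, -0.9]
opening: 0.598
grip_force: 0.0
```

```bash
python3 - <<'E'
from h import *
import pickle
c=calibration("wrist");im=read_camera("wrist")
pickle.dump(c,open("w1.pkl","wb"))
cv2.imwrite("pics/w1.png",im[...,::-1]);print(c["T"].round(3),c["camera_matrix"][0,0],c["k1"],state()["eef_pos"])
E
```

```text
[[ 9.54000e-01 -2.86000e-01 -8.90000e-02  5.63876e+02]
 [-2.99000e-01 -9.12000e-01 -2.82000e-01  1.04631e+02]
 [-0.00000e+00  2.95000e-01 -9.55000e-01  3.84984e+02]
 [ 0.00000e+00  0.00000e+00  0.00000e+00  1.00000e+00]] 294.42148100892825 -0.02985421872404623 [542.2768676   28.12788087 214.46050312]
```

View pics/w1.png

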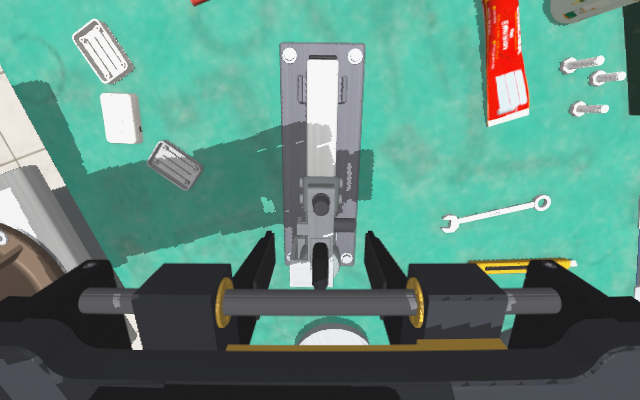

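The wrist view shows the tube along column ~322, the pin head at about (321,201) and the grip at about (320,262). I'll refine these numerically with a second reading now that the arm has settled.

```bash
python3 - <<'E'
from h import *
np.set_printoptions(precision=1,suppress=True)
c=calibration("wrist");im=read_camera("wrist")[...,::-1];print(state()["eef_pos"])
cv2.imwrite("pics/w2.png",cv2.resize(im[160:290,260:390],(780,780))[:600])
cv2.imwrite("w2full.png",im)
import pickle;pickle.dump(c,open("w2.pkl","wb"))
# tube top z=90: edges in rows 70..120
g=im[...,1].astype(int)
for r in(75,95,115,):
    m=(im[r,295:350].min(1)>170)|0
    m=np.where(np.ptp(im[r,290:355].astype(int),axis=1)<30)[0];b=np.where(im[r,290:355].max(1)>150)[0]+290
    print(r,b.min(),b.max(),plane("wrist",[((b.min()+b.max())/2,r)],90,c))
E
```

```text
[540.7  25.8 214.2]
75 290 354 [[578. 138.  90.]]
95 290 354 [[572.8 121.1  90. ]]
115 290 354 [[567.4 103.6  90. ]]
```

View pics/w2.png

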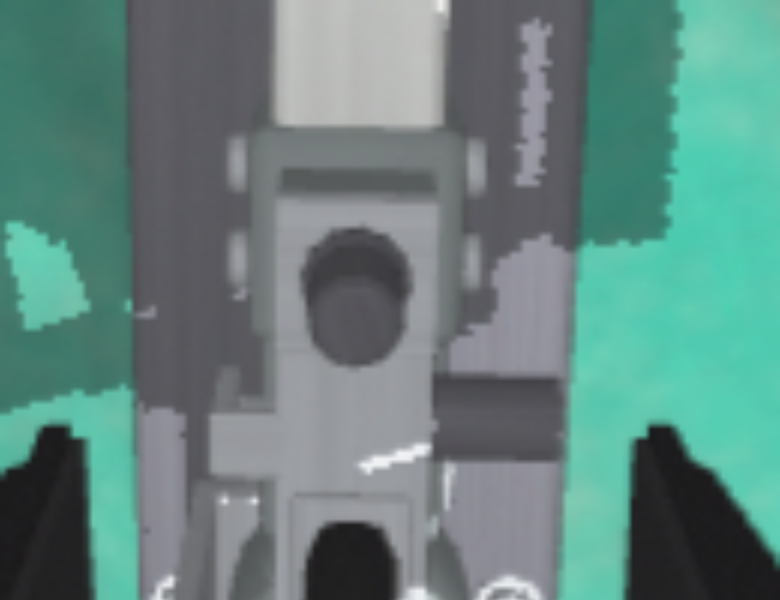

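The crop shows the pin head top at crop (355,318), which is full-frame (319.2,213). The tube centre is at full-frame (320,165) and the grip's centreline at column ≈318.5, row 255.

```bash
python3 - <<'E'
from h import *
import pickle
np.set_printoptions(precision=1,suppress=True)
c=pickle.load(open("w2.pkl","rb"));im=cv2.imread("w2full.png")
print("pin",plane("wrist",[(319.2,213)],136,c),"tube",plane("wrist",[(320,165)],90,c))
print("tip L,R mid", (260+55/6+260+662/6)/2)
m=(im[245:275,300:340].max(2)<45);print([(r+245,np.where(m[r])[0].min()+300,np.where(m[r])[0].max()+300) for r in range(30) if m[r].any()])
m=(im.min(2)>140);
for r in range(65,160,15):
    x=np.where(m[r,300:345])[0]+300;print(r,x.min(),x.max(),plane("wrist",[(x.mean(),r)],90,c)) if len(x) else 0
s=state();print(s["eef_pos"],s["tcp_rot"])
E
```

```text
pin [[540.2  24.2 136. ]] tube [[551.3  57.5  90. ]]
tip L,R mid 319.75000000000006
[(247, np.int64(316), np.int64(320)), (248, np.int64(314), np.int64(322)), (249, np.int64(313), np.int64(322)), (250, np.int64(313), np.int64(323)), (251, np.int64(312), np.int64(323)), (252, np.int64(312), np.int64(324)), (253, np.int64(311), np.int64(324)), (254, np.int64(311), np.int64(324)), (255, np.int64(311), np.int64(324)), (256, np.int64(311), np.int64(324)), (257, np.int64(311), np.int64(324)), (258, np.int64(311), np.int64(324)), (259, np.int64(311), np.int64(324)), (260, np.int64(311), np.int64(324)), (261, np.int64(311), np.int64(324)), (262, np.int64(311), np.int64(324)), (263, np.int64(311), np.int64(324)), (264, np.int64(311), np.int64(325)), (265, np.int64(311), np.int64(325)), (266, np.int64(311), np.int64(325)), (267, np.int64(311), np.int64(325)), (268, np.int64(311), np.int64(324)), (269, np.int64(311), np.int64(324)), (270, np.int64(311), np.int64(324)), (271, np.int64(311), np.int64(324)), (272, np.int64(311), np.int64(324)), (273, np.int64(311), np.int64(324)), (274, np.int64(311), np.int64(324))]
65 300 344 [[580.5 146.3  90. ]]
80 300 344 [[577.9 133.5  90. ]]
95 302 344 [[573.4 120.9  90. ]]
110 300 344 [[569.5 107.8  90. ]]
125 306 344 [[567.5  93.7  90. ]]
140 306 344 [[563.3  79.9  90. ]]
155 306 334 [[554.3  67.2  90. ]]
[540.7  25.8 214.2] [ 3.1 -0.   1.3]
```

>>> arm_command(
  delta_pos=[
    [0, 0, -0.05],
    [0, 0, -0.1],
    [0, 0, -0.15],
    [0, 0, -0.2],
    [0, 0, -0.24],
  ],
  delta_rot=[
    [0, 0, 0],
    [0, 0, 0],
    [0, 0, 0],
    [0, 0, 0],
    [0, 0, 0],
  ],
  claw=[0.4, 0.4, 0.4, 0.4, 0.4],
)

```text
t: 2.28
eef_pos: [538.4, 21.8, 153.6]
tcp_rot: [-3.141, 0.0, 1.263]
ft_force: [-0.5, -0.3, 0.9]
opening: 0.6
grip_force: 0.0
```

```bash
python3 - <<'E'
from h import *
import pickle
np.set_printoptions(precision=2,suppress=True)
for i in range(2):
    c=calibration("wrist");s=state();im=read_camera("wrist")[...,::-1];print(s["eef_pos"],s["tcp_rot"])
pickle.dump(c,open("w3.pkl","wb"));cv2.imwrite("w3full.png",im);cv2.imwrite("pics/w3.png",cv2.resize(im[180:330,220:420],(800,600)))
E
```

```text
[538.37  21.79 153.62] [-3.14  0.    1.26]
[537.79  21.82 152.12] [-3.14  0.    1.26]
```

View pics/w3.png

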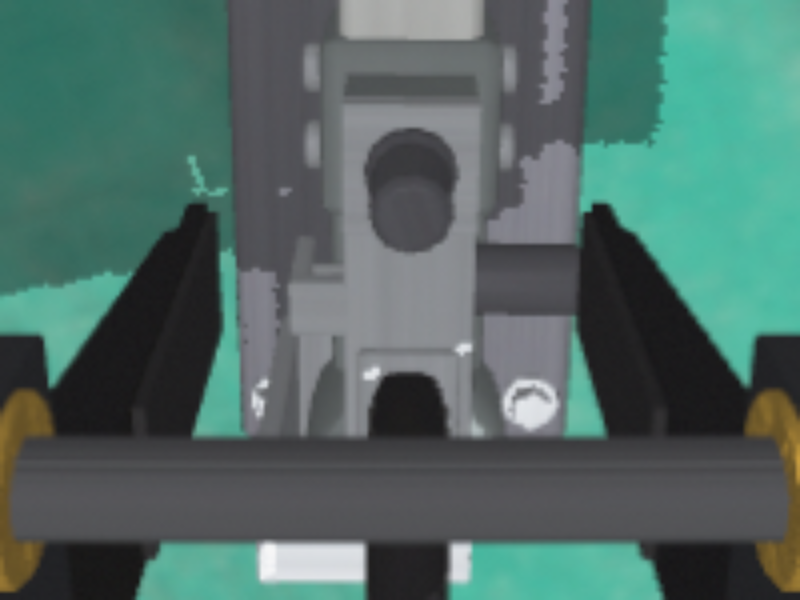

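The pin head top is at full-frame (322.7,232.5), and the finger tips are centred at column 320.

```bash
python3 - <<'E'
from h import *
import pickle
np.set_printoptions(precision=2,suppress=True)
c=pickle.load(open("w3.pkl","rb"))
# tcp projected: TCP known; check camera calibration
p=plane("wrist",[(322.75,232.5)],136,c)[0];t=np.array([537.8,21.8,136]);d=p-t;print(p,d,"along x,y",d[:2]@[.305,.952],d[:2]@[-.952,.305])
# grip center column & yaw check: pin col 411 vs grip col 408 vs tube col 412
for q in((322,255+0),):
  print("tube",plane("wrist",[(220+410/4,180+38/4)],90,c),"grip front",plane("wrist",[(220+408/4,180+378/4)],153,c))
E
```

```text
[540.21  24.69 136.  ] [2.41 2.89 0.  ] along x,y 3.4824986409598795 -1.4128015764874156
tube [[545.8   41.96  90.  ]] grip front [[532.89   3.43 153.  ]]
```

>>> arm_command(
  delta_pos=[
    [0.008, 0.01, -0.03],
    [0.008, 0.01, -0.07],
    [0.008, 0.01, -0.1],
    [0.008, 0.01, -0.13],
    [0.008, 0.01, -0.138],
  ],
  delta_rot=[
    [0, 0, 0],
    [0, 0, 0],
    [0, 0, 0],
    [0, 0, 0],
    [0, 0, 0],
  ],
  claw=[0.4, 0.4, 0.4, 0.4, 0.5],
)

```text
t: 2.8
eef_pos: [540.4, 24.7, 118.8]
tcp_rot: [-3.14, 0.0, 1.264]
ft_force: [-0.4, 0.5, 0.3]
opening: 0.567
grip_force: 0.0
```

>>> arm_command(
  delta_pos=[
    [0, 0, 0],
    [0, 0, 0],
    [0, 0, 0],
    [0, 0, 0],
    [0, 0, 0],
  ],
  delta_rot=[
    [0, 0, 0],
    [0, 0, 0],
    [0, 0, 0],
    [0, 0, 0],
    [0, 0, 0],
  ],
  claw=[0.6, 0.7, 0.8, 0.9, 1.0],
)

```text
t: 3.22
eef_pos: [541.0, 24.7, 120.5]
tcp_rot: [3.141, -0.0, 1.264]
ft_force: [-0.0, 0.4, 0.5]
opening: 0.236
grip_force: 0.0
```

>>> arm_command(
  delta_pos=[
    [0, 0, 0],
    [0, 0, 0],
    [0, 0, 0],
    [0, 0, 0],
    [0, 0, 0],
  ],
  delta_rot=[
    [0, 0, 0],
    [0, 0, 0],
    [0, 0, 0],
    [0, 0, 0],
    [0, 0, 0],
  ],
  claw=[1, 1, 1, 1, 1.0],
)

```text
t: 3.63
eef_pos: [541.0, 24.7, 120.3]
tcp_rot: [3.141, -0.0, 1.264]
ft_force: [-0.4, -0.3, 2.4]
opening: 0.147
grip_force: 30.0
```

>>> arm_command(
  delta_pos=[
    [0, 0, 0.01],
    [0, 0, 0.025],
    [0, 0, 0.045],
    [0, 0, 0.07],
    [0, 0, 0.1],
  ],
  delta_rot=[
    [0, 0, 0],
    [0, 0, 0],
    [0, 0, 0],
    [0, 0, 0],
    [0, 0, 0],
  ],
  claw=[1, 1, 1, 1, 1],
)

```text
t: 4.05
eef_pos: [540.8, 24.7, 145.7]
tcp_rot: [-3.141, 0.0, 1.264]
ft_force: [0.1, -0.1, -0.5]
opening: 0.147
grip_force: 30.0
```

>>> arm_command(
  delta_pos=[
    [0, 0, 0.05],
    [0, 0, 0.1],
    [0, 0, 0.16],
    [0, 0, 0.22],
    [0, 0, 0.26],
  ],
  delta_rot=[
    [0, 0, 0],
    [0, 0, 0],
    [0, 0, 0],
    [0, 0, 0],
    [0, 0, 0],
  ],
  claw=[1, 1, 1, 1, 1],
)

```text
t: 4.47
eef_pos: [541.2, 24.7, 212.2]
tcp_rot: [3.14, -0.0, 1.264]
ft_force: [0.3, 0.4, -0.2]
opening: 0.148
grip_force: 30.0
```

```bash
python3 - <<'E'
from h import *
s=state();print(s["eef_pos"],s["opening"],s["grip_force"],s["ft_force"],s["joints"])
a=read_camera("scene")[...,::-1];b=read_camera("wrist")[...,::-1]
A=cv2.resize(a[140:300,260:420],(480,480));B=cv2.resize(b[150:330,220:420],(320,288))
o=np.zeros((480,800,3),np.uint8);o[:,:480]=A;o[:288,480:]=B;cv2.imwrite("pics/p4.png",o)
E
```

```text
[541.17244104  24.6687279  212.18775639] 0.14756813814292638 29.999672927660868 [ 0.26948108  0.35431251 -0.20042337] [-7.63819272e-02  3.74953167e-01  1.76771588e+00 -3.32252866e-05
  9.96975207e-01  2.30589604e-01]
```

View pics/p4.png

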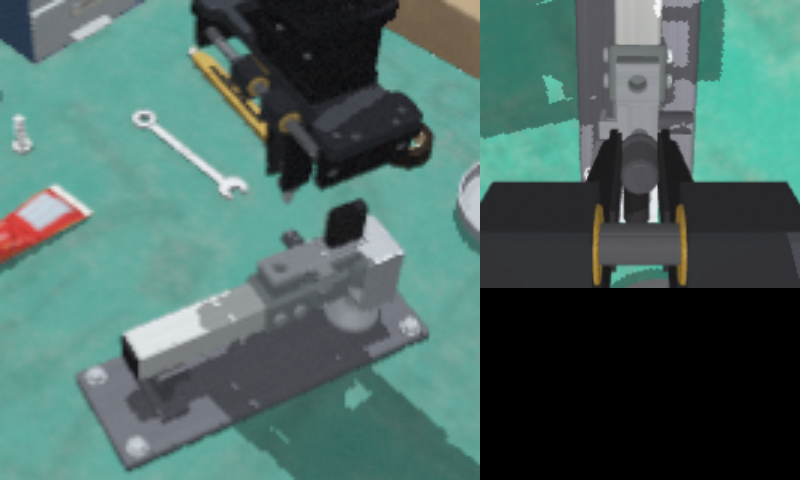

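The pin is out: the hole is empty and the pin hangs from the fingers. Now to the dish.

>>> arm_command(
  delta_pos=[
    [-0.02, -0.09, 0],
    [-0.05, -0.21, 0],
    [-0.08, -0.33, 0],
    [-0.11, -0.45, 0],
    [-0.134, -0.56, 0],
  ],
  delta_rot=[
    [0, 0, 0],
    [0, 0, 0],
    [0, 0, 0],
    [0, 0, 0],
    [0, 0, 0],
  ],
  claw=[1, 1, 1, 1, 1],
)

```text
t: 4.98
eef_pos: [506.4, -116.6, 209.5]
tcp_rot: [-3.141, 0.0, 1.264]
ft_force: [0.6, 0.6, -0.4]
opening: 0.145
grip_force: 30.0
```

>>> arm_command(
  delta_pos=[
    [-0.03, -0.12, 0],
    [-0.06, -0.24, 0],
    [-0.09, -0.36, 0],
    [-0.12, -0.48, 0],
    [-0.134, -0.56, 0],
  ],
  delta_rot=[
    [0, 0, 0],
    [0, 0, 0],
    [0, 0, 0],
    [0, 0, 0],
    [0, 0, 0],
  ],
  claw=[1, 1, 1, 1, 1],
)

```text
t: 5.4
eef_pos: [472.8, -257.5, 209.4]
tcp_rot: [-3.141, 0.0, 1.263]
ft_force: [0.5, 0.1, -1.2]
opening: 0.149
grip_force: 30.0
```

>>> arm_command(
  delta_pos=[
    [0, 0, -0.08],
    [0, 0, -0.18],
    [0, 0, -0.28],
    [0, 0, -0.36],
    [0, 0, -0.42],
  ],
  delta_rot=[
    [0, 0, 0],
    [0, 0, 0],
    [0, 0, 0],
    [0, 0, 0],
    [0, 0, 0],
  ],
  claw=[1, 1, 1, 1, 1],
)

```text
t: 5.82
eef_pos: [473.0, -254.9, 102.8]
tcp_rot: [-3.139, -0.001, 1.264]
ft_force: [1.2, -0.0, -1.2]
opening: 0.147
grip_force: 30.0
```

```bash
python3 - <<'E'
from h import *
np.set_printoptions(precision=1,suppress=True)
s=state();c=calibration("wrist");print(s["eef_pos"],s["opening"],s["ft_force"])
b=read_camera("wrist")[...,::-1];a=read_camera("scene")[...,::-1]
o=np.zeros((480,800,3),np.uint8);o[:200,:320]=cv2.resize(b,(320,200));o[:,320:]=cv2.resize(a[120:280,340:500],(480,480));cv2.imwrite("pics/p5.png",o)
E
```

```text
[ 473.  -254.9  102.8] 0.14679545699686355 [ 1.2 -0.  -1.2]
```

View pics/p5.png

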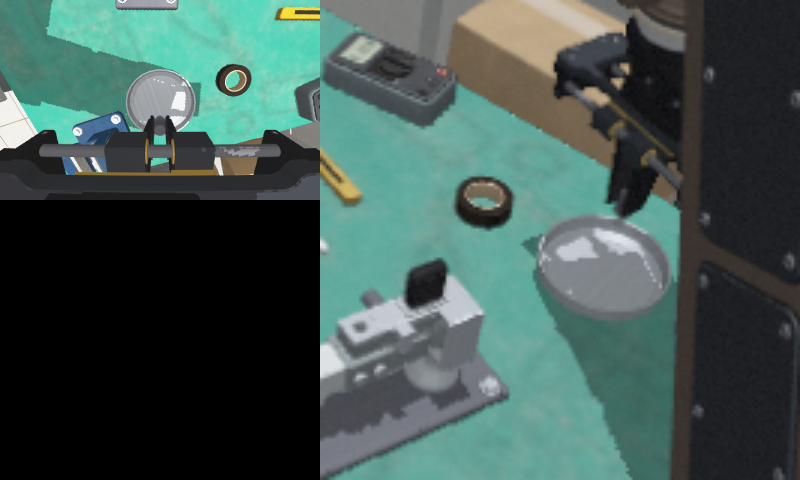

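The pin hangs over the dish, which is at about (160,97) in the wrist inset. The tool at (473,-255) agrees with the measured dish centre. I'll lower it and release.

>>> arm_command(
  delta_pos=[
    [0, 0, -0.07],
    [0, 0, -0.14],
    [0, 0, -0.2],
    [0, 0, -0.24],
    [0, 0, -0.256],
  ],
  delta_rot=[
    [0, 0, 0],
    [0, 0, 0],
    [0, 0, 0],
    [0, 0, 0],
    [0, 0, 0],
  ],
  claw=[1, 1, 1, 1, 1],
)

```text
t: 6.33
eef_pos: [473.7, -255.2, 40.5]
tcp_rot: [-3.141, -0.0, 1.264]
ft_force: [0.1, -0.2, -1.3]
opening: 0.145
grip_force: 30.0
```

>>> arm_command(
  delta_pos=[
    [0, 0, 0],
    [0, 0, -0.004],
    [0, 0, -0.008],
    [0, 0, -0.008],
    [0, 0, -0.008],
  ],
  delta_rot=[
    [0, 0, 0],
    [0, 0, 0],
    [0, 0, 0],
    [0, 0, 0],
    [0, 0, 0],
  ],
  claw=[1, 1, 1, 0.7, 0.5],
)

```text
t: 6.75
eef_pos: [474.1, -255.5, 39.7]
tcp_rot: [3.141, 0.0, 1.264]
ft_force: [0.5, 0.6, -0.9]
opening: 0.237
grip_force: 0.0
```

>>> arm_command(
  delta_pos=[
    [0, 0, 0],
    [0, 0, 0],
    [0, 0, 0],
    [0, 0, 0.02],
    [0, 0, 0.08],
  ],
  delta_rot=[
    [0, 0, 0],
    [0, 0, 0],
    [0, 0, 0],
    [0, 0, 0],
    [0, 0, 0],
  ],
  claw=[0.4, 0.4, 0.4, 0.4, 0.4],
)

```text
t: 7.17
eef_pos: [473.2, -254.9, 58.2]
tcp_rot: [-3.139, -0.001, 1.264]
ft_force: [-0.2, 0.7, 0.2]
opening: 0.571
grip_force: 0.0
```

>>> arm_command(
  delta_pos=[
    [0, 0, 0.1],
    [0, 0, 0.22],
    [0, 0, 0.36],
    [0, 0, 0.5],
    [0, 0, 0.6],
  ],
  delta_rot=[
    [0, 0, 0],
    [0, 0, 0],
    [0, 0, 0],
    [0, 0, 0],
    [0, 0, 0],
  ],
  claw=[0.4, 0.4, 0.4, 0.4, 0.4],
)

```text
t: 7.58
eef_pos: [474.1, -255.4, 212.6]
tcp_rot: [3.139, 0.001, 1.264]
ft_force: [0.1, -0.3, 0.5]
opening: 0.598
grip_force: 0.0
```

```bash
python3 - <<'E'
from h import *
np.set_printoptions(precision=1,suppress=True)
c=calibration("wrist");s=state();print(s["eef_pos"],s["opening"])
b=read_camera("wrist")[...,::-1]
o=np.zeros((520,760,3),np.uint8);o[:200,:320]=cv2.resize(b,(320,200));x=cv2.resize(b[120:280,240:400],(440,440));o[:440,320:]=x;cv2.imwrite("pics/p6.png",o)
E
```

```text
[ 474.1 -255.4  212.6] 0.5982213766225034
```

View pics/p6.png

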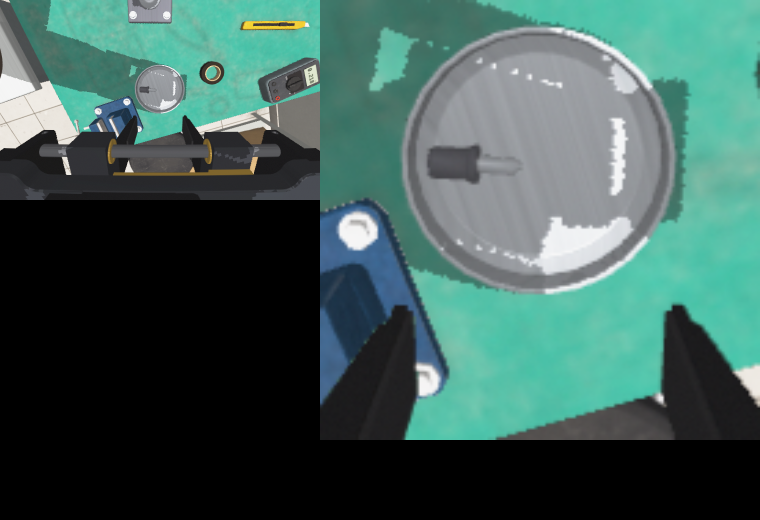

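The pin lies inside the dish, with its head at inset (455,163), and the fingers are clear. Next I'll move above the grip.

>>> arm_command(
  delta_pos=[
    [0.02, 0.08, 0],
    [0.04, 0.18, 0],
    [0.06, 0.28, 0],
    [0.08, 0.38, 0],
    [0.1, 0.46, 0],
  ],
  delta_rot=[
    [0, 0, 0],
    [0, 0, 0],
    [0, 0, 0],
    [0, 0, 0],
    [0, 0, 0],
  ],
  claw=[0.4, 0.4, 0.4, 0.4, 0.4],
)

```text
t: 8.05
eef_pos: [498.7, -138.7, 209.4]
tcp_rot: [3.142, -0.0, 1.264]
ft_force: [1.0, -0.3, -0.0]
opening: 0.599
grip_force: 0.0
```

>>> arm_command(
  delta_pos=[
    [0.02, 0.1, 0],
    [0.04, 0.2, 0],
    [0.06, 0.3, 0],
    [0.08, 0.4, 0],
    [0.1, 0.46, 0],
  ],
  delta_rot=[
    [0, 0, 0],
    [0, 0, 0],
    [0, 0, 0],
    [0, 0, 0],
    [0, 0, 0],
  ],
  claw=[0.4, 0.4, 0.4, 0.4, 0.4],
)

```text
t: 8.47
eef_pos: [523.7, -23.2, 209.3]
tcp_rot: [-3.142, -0.0, 1.265]
ft_force: [1.2, -1.5, -0.8]
opening: 0.597
grip_force: 0.0
```

>>> arm_command(
  delta_pos=[
    [0, 0, -0.02],
    [0, 0, -0.04],
    [0, 0, -0.08],
    [0, 0, -0.12],
    [0, 0, -0.12],
  ],
  delta_rot=[
    [0, 0, 0],
    [0, 0, 0],
    [0, 0, 0],
    [0, 0, 0],
    [0, 0, 0],
  ],
  claw=[0.4, 0.4, 0.4, 0.4, 0.4],
)

```text
t: 8.88
eef_pos: [522.8, -26.1, 176.8]
tcp_rot: [-3.138, 0.001, 1.263]
ft_force: [-0.3, 0.1, -0.4]
opening: 0.598
grip_force: 0.0
```

```bash
python3 - <<'E'
from h import *
import pickle
np.set_printoptions(precision=1,suppress=True)
w3=pickle.load(open("w3.pkl","rb"))
print("cyl tri",tri([(328,220.8)],[(357.5,219.1)]), "w3@100",plane("wrist",[(351.75,250)],100,w3))
for i in range(2):
    c=calibration("wrist");s=state();im=read_camera("wrist")
print(s["eef_pos"],s["tcp_rot"])
m=(im.max(2)<45).astype(np.uint8);cv2.imwrite("w7.png",im[...,::-1])
k,l,st,ce=cv2.connectedComponentsWithStats(m)
for i in range(1,k):
    if st[i,4]>40: print(st[i],ce[i])
for r in range(205,262,3):
    x=np.where(m[r,290:350])[0]+290
    if len(x): print(r,x.min(),x.max(),end=' | ')
E
```

```text
cyl tri [[558.5 -15.9  98.5   1.4]] w3@100 [[554.2 -12.7 100. ]]
[523.2 -26.  177.8] [-3.1  0.   1.3]
[312 203  19  54 926] [320.6 230. ]
[    0   231   640   169 38395] [301.  338.7]
[ 365  231  139  113 4652] [420.1 284.8]
205 315 326 | 208 314 327 | 211 312 329 | 214 312 329 | 217 312 329 | 220 312 330 | 223 312 330 | 226 312 330 | 229 312 330 | 232 312 330 | 235 312 329 | 238 312 329 | 241 312 329 | 244 312 329 | 247 312 329 | 250 312 329 | 253 313 327 | 256 316 325 |
```

```bash
python3 - <<'E'
from h import *
np.set_printoptions(precision=1,suppress=True)
c=calibration("wrist");s=state();print(s["eef_pos"],s["tcp_rot"][2])
u=np.array([np.cos(1.26),np.sin(1.26)]);v=np.array([-u[1],u[0]])
for z,r,lo,hi in((153,257,312,330),(153,248,311.5,330),(113,202.5,312,330),(113,212,311.5,330)):
    p=plane("wrist",[(lo,r),(hi,r)],z,c)[:,:2];m=p.mean(0);d=m-s["eef_pos"][:2];print(z,r,m,"w",np.linalg.norm(p[0]-p[1]),"rel tcp x,y",d@u,d@v)
E
```

```text
[523.6 -26.  178.5] 1.2627568475965276
153 257 [517.8 -45.4] w 13.347814413870719 rel tcp x,y -20.28839580606877 -0.4086561242319897
153 248 [519.8 -38.3] w 13.577331534943715 rel tcp x,y -12.923300807776323 -0.19004547858106147
113 202.5 [526.9 -17.1] w 15.132601807214426 rel tcp x,y 9.432429348085426 -0.4286046311982701
113 212 [524.1 -25.1] w 15.710814619777697 rel tcp x,y 0.9687903759883876 -0.25621069429223625
```

The grip is within 0.5 mm sideways of the tool, with the tool about 6 mm towards the centre of mass, as intended. I'll descend and close.

>>> arm_command(
  delta_pos=[
    [0, 0, -0.06],
    [0, 0, -0.13],
    [0, 0, -0.19],
    [0, 0, -0.235],
    [0, 0, -0.25],
  ],
  delta_rot=[
    [0, 0, 0],
    [0, 0, 0],
    [0, 0, 0],
    [0, 0, 0],
    [0, 0, 0],
  ],
  claw=[0.4, 0.4, 0.4, 0.4, 0.4],
)

```text
t: 9.4
eef_pos: [523.4, -25.6, 115.5]
tcp_rot: [-3.14, 0.0, 1.263]
ft_force: [0.7, -1.1, 0.5]
opening: 0.599
grip_force: 0.0
```

>>> arm_command(
  delta_pos=[
    [0, 0, 0],
    [0, 0, 0],
    [0, 0, 0],
    [0, 0, 0],
    [0, 0, 0],
  ],
  delta_rot=[
    [0, 0, 0],
    [0, 0, 0],
    [0, 0, 0],
    [0, 0, 0],
    [0, 0, 0],
  ],
  claw=[0.6, 0.7, 0.8, 0.9, 1],
)

```text
t: 9.82
eef_pos: [524.1, -25.4, 117.3]
tcp_rot: [3.14, -0.0, 1.264]
ft_force: [0.0, -0.4, -0.0]
opening: 0.308
grip_force: 0.0
```

>>> arm_command(
  delta_pos=[
    [0, 0, 0],
    [0, 0, 0],
    [0, 0, 0],
    [0, 0, 0],
    [0, 0, 0],
  ],
  delta_rot=[
    [0, 0, 0],
    [0, 0, 0],
    [0, 0, 0],
    [0, 0, 0],
    [0, 0, 0],
  ],
  claw=[1, 1, 1, 1, 1],
)

```text
t: 10.23
eef_pos: [523.9, -25.3, 116.8]
tcp_rot: [3.141, 0.0, 1.264]
ft_force: [-1.7, -0.3, 2.7]
opening: 0.141
grip_force: 30.0
```

>>> arm_command(
  delta_pos=[
    [-0.015, 0.005, 0],
    [-0.03, 0.01, 0],
    [-0.045, 0.0145, 0],
    [-0.06, 0.0195, 0],
    [-0.072, 0.023, 0],
  ],
  delta_rot=[
    [0, 0, 0],
    [0, 0, 0],
    [0, 0, 0],
    [0, 0, 0],
    [0, 0, 0],
  ],
  claw=[1, 1, 1, 1, 1],
)

```text
t: 10.65
eef_pos: [507.3, -20.1, 116.8]
tcp_rot: [3.137, -0.0, 1.264]
ft_force: [9.0, -3.9, -5.7]
opening: 0.147
grip_force: 30.0
```

>>> arm_command(
  delta_pos=[
    [-0.002, 0.0006, 0],
    [-0.004, 0.0013, 0],
    [-0.006, 0.002, 0],
    [-0.008, 0.0026, 0],
    [-0.008, 0.0026, 0],
  ],
  delta_rot=[
    [0, 0, 0],
    [0, 0, 0],
    [0, 0, 0],
    [0, 0, 0],
    [0, 0, 0],
  ],
  claw=[1, 1, 1, 1, 1],
)

```text
t: 11.07
eef_pos: [505.6, -19.5, 116.8]
tcp_rot: [3.137, -0.0, 1.264]
ft_force: [7.6, -3.8, -5.3]
opening: 0.149
grip_force: 30.0
```

>>> arm_command(
  delta_pos=[
    [-0.002, 0.0006, 0],
    [-0.004, 0.0013, 0],
    [-0.006, 0.002, 0],
    [-0.007, 0.0023, 0],
    [-0.007, 0.0023, 0],
  ],
  delta_rot=[
    [0, 0, 0],
    [0, 0, 0],
    [0, 0, 0],
    [0, 0, 0],
    [0, 0, 0],
  ],
  claw=[1, 1, 1, 1, 1],
)

```text
t: 11.48
eef_pos: [504.0, -19.0, 116.8]
tcp_rot: [3.137, -0.0, 1.264]
ft_force: [8.7, -4.7, -5.7]
opening: 0.146
grip_force: 30.0
```

>>> arm_command(
  delta_pos=[
    [-0.002, 0.0006, 0],
    [-0.004, 0.0013, 0],
    [-0.004, 0.0013, 0],
    [-0.004, 0.0013, 0],
    [-0.004, 0.0013, 0],
  ],
  delta_rot=[
    [0, 0, 0],
    [0, 0, 0],
    [0, 0, 0],
    [0, 0, 0],
    [0, 0, 0],
  ],
  claw=[1, 1, 1, 1, 1],
)

```text
t: 11.9
eef_pos: [503.0, -18.7, 116.8]
tcp_rot: [3.137, -0.0, 1.264]
ft_force: [8.5, -4.8, -5.8]
opening: 0.147
grip_force: 30.0
```

>>> arm_command(
  delta_pos=[
    [-0.002, 0.0006, 0],
    [-0.004, 0.0013, 0],
    [-0.004, 0.0013, 0],
    [-0.004, 0.0013, 0],
    [-0.004, 0.0013, 0],
  ],
  delta_rot=[
    [0, 0, 0],
    [0, 0, 0],
    [0, 0, 0],
    [0, 0, 0],
    [0, 0, 0],
  ],
  claw=[1, 1, 1, 1, 1],
)

```text
t: 12.32
eef_pos: [502.0, -18.4, 116.8]
tcp_rot: [3.137, -0.0, 1.264]
ft_force: [8.4, -4.3, -6.1]
opening: 0.145
grip_force: 30.0
```

```bash
python3 - <<'E'
from h import *
a=cv2.imread("pics/scene0.png");b=read_camera("scene")[...,::-1].copy();cv2.imwrite("s8.png",b)
f=lambda i,r:np.float32(cv2.cvtColor(i,6)[r[0]:r[1],r[2]:r[3]])
for n,r in(("tube",(235,268,297,348)),("end",(245,270,296,312)),("plate",(255,300,283,330)),("web",(210,245,375,400))):
    w=cv2.createHanningWindow((r[3]-r[2],r[1]-r[0]),cv2.CV_32F);print(n,cv2.phaseCorrelate(f(a,r),f(b,r),w))
T=cv2.imread("pics/top0.png");t=read_camera("top")[...,::-1].copy();cv2.imwrite("t8.png",t)
for n,r in(("tubetop",(203,232,260,300)),):
    w=cv2.createHanningWindow((r[3]-r[2],r[1]-r[0]),cv2.CV_32F);print(n,cv2.phaseCorrelate(f(T,r),f(t,r),w))
# black end blob
for i in(a,b):
    m=(i[245:275,290:320].max(2)<40);y,x=np.nonzero(m);print(m.sum(),x.mean()+290,y.mean()+245)
print(state()["moment"],state()["ft_force"])
# px per mm of tongue +y at tube end
E
```

```text
tube ((0.15359513811861802, 0.9030251995966943), 1.032764335228092)
end ((0.08851832861767495, 1.4034482307350693), 1.1189622902870178)
plate ((0.10704054688653386, 0.8010391589246133), 1.0829167683919272)
web ((3.8771662586051523, -0.23037914757171407), 0.14489665349324543)
tubetop ((-0.18946600258950141, 0.8078280324741023), 1.0693737546602884)
28 303.07142857142856 259.39285714285717
17 303.52941176470586 260.70588235294116
[-0.91809242 -1.98501656  0.12485446] [ 8.68209786 -5.05325533 -6.02168154]
```

>>> arm_command(
  delta_pos=[
    [-0.002, 0.0006, 0],
    [-0.004, 0.0013, 0],
    [-0.004, 0.0013, 0],
    [-0.004, 0.0013, 0],
    [-0.004, 0.0013, 0],
  ],
  delta_rot=[
    [0, 0, 0],
    [0, 0, 0],
    [0, 0, 0],
    [0, 0, 0],
    [0, 0, 0],
  ],
  claw=[1, 1, 1, 1, 1],
)

```text
t: 12.83
eef_pos: [501.5, -18.2, 116.8]
tcp_rot: [3.135, -0.0, 1.264]
ft_force: [11.5, -5.6, -7.3]
opening: 0.144
grip_force: 30.0
```

>>> arm_command(
  delta_pos=[
    [-0.002, 0.0006, 0],
    [-0.004, 0.0013, 0],
    [-0.004, 0.0013, 0],
    [-0.004, 0.0013, 0],
    [-0.004, 0.0013, 0],
  ],
  delta_rot=[
    [0, 0, 0],
    [0, 0, 0],
    [0, 0, 0],
    [0, 0, 0],
    [0, 0, 0],
  ],
  claw=[1, 1, 1, 1, 1],
)

```text
t: 13.25
eef_pos: [501.2, -18.2, 116.8]
tcp_rot: [3.134, -0.0, 1.264]
ft_force: [14.8, -8.1, -10.9]
opening: 0.144
grip_force: 30.0
```

```bash
cat > d.py <<'E'
from h import *
f=lambda i,r:np.float32(cv2.cvtColor(i,6)[r[0]:r[1],r[2]:r[3]])
a=cv2.imread("pics/scene0.png");b=read_camera("scene")[...,::-1].copy()
for n,r in(("tube",(235,268,297,348)),("end",(245,270,296,312)),("platecorner",(280,300,283,312))):
    w=cv2.createHanningWindow((r[3]-r[2],r[1]-r[0]),cv2.CV_32F);print(n,cv2.phaseCorrelate(f(a,r),f(b,r),w)[0])
# grip and web: black blob, and a bright web face
m=(b[195:235,345:400].max(2)<48).astype(np.uint8);print("black",m.sum())
s=state();print(s["eef_pos"],s["ft_force"],s["moment"],s["tcp_rot"])
E
python3 d.py
```

```text
tube (0.34653353390305597, 0.9000648915300395)
end (0.011616774457197998, 1.4834810896960828)
platecorner (0.33454398049140543, 0.04720120381355741)
black 696
[501.21916334 -18.1936563  116.85731532] [ 13.60985485  -7.5235961  -11.0023442 ] [-1.409337   -2.96215137  0.27750673] [ 3.13377362e+00 -2.14769670e-04  1.26432028e+00]
```

The force rose from 9.5 N to 16 N while the position stalled, so the latch is at its stop, about 23 mm including some play. I'll ease off half a millimetre and lift gently.

>>> arm_command(
  delta_pos=[
    [0.002, -0.0006, 0.004],
    [0.002, -0.0006, 0.012],
    [0.002, -0.0006, 0.022],
    [0.002, -0.0006, 0.032],
    [0.002, -0.0006, 0.044],
  ],
  delta_rot=[
    [0, 0, 0],
    [0, 0, 0],
    [0, 0, 0],
    [0, 0, 0],
    [0, 0, 0],
  ],
  claw=[1, 1, 1, 1, 1],
)

```text
t: 13.72
eef_pos: [500.7, -17.9, 127.6]
tcp_rot: [3.136, -0.0, 1.264]
ft_force: [9.4, -3.0, -9.9]
opening: 0.143
grip_force: 30.0
```

>>> arm_command(
  delta_pos=[
    [0, 0, 0.014],
    [0, 0, 0.028],
    [0, 0, 0.042],
    [0, 0, 0.056],
    [0, 0, 0.07],
  ],
  delta_rot=[
    [0, 0, 0],
    [0, 0, 0],
    [0, 0, 0],
    [0, 0, 0],
    [0, 0, 0],
  ],
  claw=[1, 1, 1, 1, 1],
)

```text
t: 14.13
eef_pos: [497.8, -17.0, 144.7]
tcp_rot: [-3.14, 0.0, 1.264]
ft_force: [0.0, 1.3, -6.3]
opening: 0.147
grip_force: 30.0
```

```bash
python3 d.py
```

```text
tube (4.287901233799314, 1.483019148410694)
end (-1.7404779324906912, -5.164956054935274)
platecorner (0.3452780956840691, -0.04412795865127528)
black 450
[498.00353365 -17.03975242 145.33331999] [ 0.03268974  0.45892763 -5.64171944] [-0.12212353 -0.11644641 -0.01309346] [-3.14047651e+00  1.41979849e-04  1.26383115e+00]
```

The tongue is off the ball: the lateral force is about 0 and the load about 5.6 N, its weight. I'll lift the rest of the way.

>>> arm_command(
  delta_pos=[
    [0, 0, 0.02],
    [0, 0, 0.05],
    [0, 0, 0.08],
    [0, 0, 0.11],
    [0, 0, 0.14],
  ],
  delta_rot=[
    [0, 0, 0],
    [0, 0, 0],
    [0, 0, 0],
    [0, 0, 0],
    [0, 0, 0],
  ],
  claw=[1, 1, 1, 1, 1],
)

```text
t: 14.6
eef_pos: [498.7, -17.2, 181.1]
tcp_rot: [3.141, -0.0, 1.264]
ft_force: [0.2, -0.4, -5.8]
opening: 0.146
grip_force: 30.0
```

>>> arm_command(
  delta_pos=[
    [0, 0, 0.03],
    [0, 0, 0.06],
    [0, 0, 0.1],
    [0, 0, 0.14],
    [0, 0, 0.18],
  ],
  delta_rot=[
    [0, 0, 0],
    [0, 0, 0],
    [0, 0, 0],
    [0, 0, 0],
    [0, 0, 0],
  ],
  claw=[1, 1, 1, 1, 1],
)

```text
t: 15.02
eef_pos: [498.6, -17.2, 226.3]
tcp_rot: [3.141, -0.0, 1.264]
ft_force: [-0.4, -0.5, -6.3]
opening: 0.144
grip_force: 30.0
```

>>> arm_command(
  delta_pos=[
    [0, 0, 0.02],
    [0, 0, 0.04],
    [0, 0, 0.06],
    [0, 0, 0.06],
    [0, 0, 0.06],
  ],
  delta_rot=[
    [0, 0, 0],
    [0, 0, 0],
    [0, 0, 0],
    [0, 0, 0],
    [0, 0, 0],
  ],
  claw=[1, 1, 1, 1, 1],
)

```text
t: 15.43
eef_pos: [498.6, -17.2, 240.1]
tcp_rot: [3.142, 0.0, 1.264]
ft_force: [-0.7, 1.2, -5.9]
opening: 0.145
grip_force: 30.0
```

```bash
python3 - <<'E'
from h import *
np.set_printoptions(precision=1,suppress=True)
s=state();print(s["eef_pos"],s["ft_force"],s["moment"],s["opening"],s["grip_force"])
# tube end (black face) in scene view & bright tube edges
b=read_camera("scene")[...,::-1].copy();cv2.imwrite("s9.png",b)
a=cv2.imread("pics/scene0.png")
d=(cv2.absdiff(a,b).max(2)>40)
g=cv2.cvtColor(b,cv2.COLOR_BGR2HSV);m=((g[...,1]<35)&(g[...,2]>120)&d).astype(np.uint8)
m[:,:230]=0
k,l,st,ce=cv2.connectedComponentsWithStats(m)
for i in st[1:,4].argsort()[::-1][:4]+1:
    print(st[i],ce[i]);p=np.argwhere(l==i)[:,::-1].astype(np.float32);print(cv2.minAreaRect(p),cv2.boxPoints(cv2.minAreaRect(p)).tolist())
w=read_camera("wrist")[...,::-1].copy();cw=calibration("wrist");cv2.imwrite("w9.png",w)
g=cv2.cvtColor(w,cv2.COLOR_BGR2HSV)
for r in range(30,230,10):
    x=np.where((g[r,270:380,1]<35)&(g[r,270:380,2]>130))[0]+270
    if len(x):print(r,x.min(),x.max(),len(x),end=' | ')
E
```

```text
[498.6 -17.2 240.1] [-0.7  1.2 -5.9] [-0.1 -0.   0. ] 0.14536050109905288 29.997442066669464
[306 204  55  30 604] [332.5 219.7]
((332.9247131347656, 219.32118225097656), (12.660359382629395, 54.03693771362305), 67.16634368896484) [[305.5670471191406, 223.97177124023438], [355.3694152832031, 203.00234985351562], [360.2823791503906, 214.67059326171875], [310.4800109863281, 235.6400146484375]]
[477 297  26  48 536] [491.1 324.2]
((493.3620300292969, 318.8448181152344), (19.12662124633789, 46.980918884277344), 21.801410675048828) [[475.7585754394531, 337.1034240722656], [493.2068786621094, 293.4827575683594], [510.9654846191406, 300.5862121582031], [493.5171813964844, 344.2068786621094]]
[320 245  39  29 394] [339.8 260. ]
((338.6832275390625, 261.1410217285156), (14.416430473327637, 39.781185150146484), 54.688785552978516) [[318.2855529785156, 266.75604248046875], [350.7479553222656, 243.7618408203125], [359.0809020996094, 255.5260009765625], [326.6184997558594, 278.52020263671875]]
[459 386  25  14 213] [471.8 394.5]
((471.0, 392.5), (13.0, 24.0), 90.0) [[459.0, 386.0], [483.0, 386.0], [483.0, 399.0], [459.0, 399.0]]
30 295 379 82 | 40 295 379 81 | 50 296 379 81 | 60 296 379 61 | 70 296 379 84 | 80 296 379 84 | 90 297 379 83 | 100 297 378 82 | 110 297 377 81 | 120 297 377 81 | 130 298 376 75 | 140 287 375 31 | 150 297 375 51 | 160 298 374 32 | 170 288 373 39 | 180 298 372 47 | 190 299 372 56 | 200 299 339 41 | 210 282 339 58 | 220 282 370 84 |
```

```bash
python3 - <<'E'
from h import *
np.set_printoptions(precision=1,suppress=True)
u=np.array([np.cos(1.264),np.sin(1.264)]);v=np.array([-u[1],u[0]])
o,r=ray("scene",[(308,229.8),(357.8,208.8)])
T=np.array([498.6,-17.2])-28*u
for s in(0,22):  # latch travel: tongue sits -s*v from grip
    q=T-s*v; k=((q-o[:2])@v)/(r[:,:2]@v); P=o+r*k[:,None]
    print(s,P,"along",(P[:,:2]-q)@u,"pitch deg",np.degrees(np.arctan2(P[0,2]-P[1,2],((P[0]-P[1])[:2])@u)))
E
```

```text
0 [[554.  157.6 208.7]
 [518.3  45.  212.3]] along [211.3  93.3] pitch deg -1.720483750970027
22 [[571.6 140.5 179.5]
 [534.3  22.7 183.2]] along [200.4  76.8] pitch deg -1.7204837509700857
```

The tongue hangs level, at about -1.7° pitch, and is lifted about 120 mm. The spring has closed the latch, so the tongue is offset 22 mm sideways. I'll shift it gently back over the ball, check, and hand in.

>>> arm_command(
  delta_pos=[
    [0.015, -0.005, 0],
    [0.04, -0.013, 0],
    [0.07, -0.022, 0],
    [0.09, -0.029, 0],
    [0.1, -0.032, 0],
  ],
  delta_rot=[
    [0, 0, 0],
    [0, 0, 0],
    [0, 0, 0],
    [0, 0, 0],
    [0, 0, 0],
  ],
  claw=[1, 1, 1, 1, 1],
)

```text
t: 15.95
eef_pos: [524.7, -25.7, 239.9]
tcp_rot: [3.141, 0.0, 1.264]
ft_force: [-0.2, 0.4, -6.6]
opening: 0.145
grip_force: 30.0
```

>>> arm_command(
  delta_pos=[
    [0, 0, 0],
    [0, 0, 0],
    [0, 0, 0],
    [0, 0, 0],
    [0, 0, 0],
  ],
  delta_rot=[
    [0, 0, 0],
    [0, 0, 0],
    [0, 0, 0],
    [0, 0, 0],
    [0, 0, 0],
  ],
  claw=[1, 1, 1, 1, 1],
)

```text
t: 16.37
eef_pos: [523.5, -25.1, 240.3]
tcp_rot: [3.141, -0.0, 1.264]
ft_force: [-0.1, 0.3, -5.4]
opening: 0.146
grip_force: 30.0
```

```bash
python3 - <<'E'
from h import *
s=state();print(s["t"],s["eef_pos"],s["ft_force"],s["opening"],s["grip_force"],abs(s["qvel"]).max())
print(job_done())
E
```

```text
16.3667 [523.4970583  -25.11703441 240.25857181] [-0.08728514  0.2783301  -5.42130194] 0.14575686647065283 29.997601211071014 0.004435613175166472
the job is handed in; nothing more can be done
None
```

The job is handed in at 16.4 s: the pin is in the dish, and the latch was pulled to its stop before the lift. The tongue is held about 120 mm above the ball, within about 2° of level, but the spring closed the latch once the ball was free and the gripper pinches at 30 N, its fixed setting, not the 60 N you named.

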